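# Pin the lifting handle and hold up the mould carrier

## Task

Take the long lock pin out of the wooden stand and push it fully home through the hole in the mould carrier's spine and the handle's tongue below it, so that its collar sits on the spine. Then grip the carrier's T-handle, lift the carrier with its four moulds straight up at least 10 cm off its cooling plate and finish while holding it there by the handle, steady and level: keep it level all the way, put nothing down and do not let go. Leave the short pin and the other things on the bench alone.

Things in the scene. Friction and masses are not known exactly. Their poses are not given: they have to be found in the camera images.
- dock: Fixed aluminium cooling plate, 210 x 176 mm, top face 20 mm above the bench, with low tabs round the edge (6 mm above that face, 3 to 4 mm clear of the carrier) that locate the carrier. Origin: centre of its underside; x along its length, y across, z up. It stands left or right of the robot's x axis, the pin stand on the other side.
- carrier: Mould carrier loose on the cooling plate: grey tray 190 (x) x 156 (y) mm, deck 6 mm thick, rims 16 mm high, aluminium spine 50 mm wide along its x axis, spine top 25.5 mm above the origin, two pink moulds either side. Origin: centre of its underside; z up. 0.38 kg, 0.9 kg loaded; the pinned load's centre of mass lies under the handle bar to within 5 mm.
- carrier_hole (a point): Centre of the mouth of the pin hole, on the spine's top face, 60 mm from the carrier's centre along its +x, on its y = 0 line. 12 mm round hole, vertical, through the spine's 10 mm roof, then the handle's tongue, then the deck (25.5 mm in all).
- handle: Loose T-handle already slid home in a slot in the spine: steel tongue 144 x 36 x 8 mm with about 1 mm play, 14 mm square post 5 mm to the +x side of its centre, black bar on top. Origin: centre of the tongue's underside, 6 mm above the carrier's origin; x as the carrier's, z up. Lifted, it carries the carrier by the slot's roof. Unpinned, it can slide out towards -x.
- handle_bar (a point): Centre of the handle's bar: 50 mm long along the handle's x, 14 mm wide along y, 16 mm tall; this point is 78 mm above the carrier's origin. Flat sides: grip it across y from above at this point. The moulds' tops are 28 mm and the seated pin's top 67.5 mm above the carrier's origin.
- tongue_hole (a point): Centre of the 12.5 mm hole in the handle's tongue, on the tongue's top face, below the carrier's hole and in line with it at the start to about 1 mm.
- pin: Loose long steel lock pin, upright in one of the two holes of the stand (the other holds the short pin), 66 mm long: 10 mm shaft 24 mm long with a tapered end, collar 20 mm across and 4 mm thick, then a round stem 12 mm across and 38 mm long to hold it by. Origin: centre of the shaft's lower tip; z up along the pin. It stands 18 mm deep in the stand. 50 g.
- pin_collar (a point): Point on the pin's axis at the underside of its collar, 24 mm above the tip; it comes to rest on the spine's top face.
- pin_grip (a point): Point on the pin's axis in its stem, 55 mm above the tip, 11 mm below the top: a good place to hold it.
- stand: Fixed wooden pin stand, 50 (x) x 110 (y) x 22 mm high, with two 12 mm holes 18 mm deep on its y axis, 30 mm either side of its centre. Origin: centre of its underside.
- short_pin: Short steel pin in the stand's other hole, with a plain 22 mm round head 10 mm tall and no stem; head top 38 mm above the bench. To be left alone.
- mould1: Pink rubber mould block 1, 78 x 44 x 22 mm, 80 g, loose in the carrier's pocket on the +x, +y side. Origin: centre of its underside. It must stay in its pocket.
- mould2: Pink rubber mould block 2, 78 x 44 x 22 mm, 80 g, loose in the carrier's pocket on the +x, -y side. Origin: centre of its underside. It must stay in its pocket.
- mould3: Pink rubber mould block 3, 78 x 44 x 22 mm, 80 g, loose in the carrier's pocket on the -x, +y side. Origin: centre of its underside. It must stay in its pocket.
- mould4: Pink rubber mould block 4, 78 x 44 x 22 mm, 80 g, loose in the carrier's pocket on the -x, -y side. Origin: centre of its underside. It must stay in its pocket.
- pocket1 (a point): Centre of the carrier's pocket 1, on the deck, where mould 1 lies.
- pocket2 (a point): Centre of the carrier's pocket 2, on the deck, where mould 2 lies.
- pocket3 (a point): Centre of the carrier's pocket 3, on the deck, where mould 3 lies.
- pocket4 (a point): Centre of the carrier's pocket 4, on the deck, where mould 4 lies.
- brush: Hand brush lying loose between the cooling plate and the stand, along x. To be left alone.
- spare_mould: Spare pink mould block, 78 x 44 x 22 mm, lying on the bench. To be left alone.
- cup: White plastic cup, 72 mm across, 75 mm tall, standing on the bench. To be left alone.
- jar: Glass jar, 56 mm across, 60 mm tall. To be left alone.
- tin: Small metal tin, 60 mm across, 50 mm tall. To be left alone.
Things that resemble listed ones, but are neither listed nor needed, are in the scene too. Leave any green or red look-alike of the mould2 alone.

How it is judged:
On the way, in this order (a step that is already met when the one before it is completed fails the run):
1. the lock pin is fully home through the carrier and the handle's tongue, carrier still on its plate (distance between pin_collar and carrier_hole below 0.004 m and angle between the z axis of pin and the z axis of carrier, either way round below 0.12 rad and horizontal distance between tongue_hole and carrier_hole below 0.005 m and height (world z) of carrier below 0.025 m), for 0.2 s.
2. the pinned carrier hangs clear of its plate from the gripped handle (contact force between handle and the fingers above 3 N and contact force between carrier and dock below 0.2 N and distance between pin_collar and carrier_hole below 0.004 m and angle between the z axis of pin and the z axis of carrier, either way round below 0.12 rad and horizontal distance between tongue_hole and carrier_hole below 0.005 m and height (world z) of carrier above 0.05 m), for 0.3 s.
At the end, for the whole second after the job is handed in: Fingers hold the handle (over 3 N); carrier 90 mm or more above the plate, free of plate and robot, tilt under 0.1 rad, at rest; pin collar within 4 mm of the hole mouth, square to 0.12 rad; moulds within 10 mm of their pockets; bystanders moved under 30 mm, short pin under 20 (contact force between handle and the fingers above 3 N and contact force between carrier and dock below 0.2 N and distance between pin_collar and carrier_hole below 0.004 m and angle between the z axis of pin and the z axis of carrier, either way round below 0.12 rad and horizontal distance between tongue_hole and carrier_hole below 0.005 m and distance between mould1 and pocket1 below 0.01 m and distance between mould2 and pocket2 below 0.01 m and distance between mould3 and pocket3 below 0.01 m and distance between mould4 and pocket4 below 0.01 m and height (world z) of carrier above 0.11 m and angle between carrier's own z axis and vertical below 0.1 rad and contact force between carrier and the arm below 0.5 N and contact force between carrier and the fingers below 0.5 N and linear speed of carrier below 0.02 m/s and angular speed of carrier below 0.1 rad/s and distance of each of brush, spare_mould, cup, jar, tin from where it was at the start of the episode below 0.03 m and distance of short_pin from where it was at the start of the episode below 0.02 m); the arm keeps its last pose, push and grip.
It fails at once if the carrier tips more than 0.26 rad (15 degrees) (angle between carrier's own z axis and vertical above 0.26 rad).
It fails at once if a bystander is pushed more than 30 mm, or the short pin more than 20 mm (distance of any of brush, spare_mould, cup, jar, tin from where it was at the start of the episode above 0.03 m or distance of short_pin from where it was at the start of the episode above 0.02 m).
It also fails if it takes over 61 s, if anything falls off the work surface, if the arm or the gripper's body presses on something with over 40 N, if the wrist force passes 120 N, or if a joint passes its speed limit or range.

## Robot

A 7-joint arm with a two-finger parallel gripper is mounted at the origin on the work surface. World frame = base frame: x ahead of the robot, y to its left, z up, the work surface at z = 0. Lengths are in m, angles in rad, forces in N, time in s.
With the tool pointing down it reaches from about 0.4 to 0.875 m from the base axis. Payload 19.3 kg.
Tool frame: the origin (TCP) lies midway between the tips of the shut fingers; the grasp point (between the pads) lies 19 mm behind it; z points along the fingers, y is the direction in which the jaws open and shut (so a half turn about z gives the same grasp; the last joint's range is limited). The gripper opens to 85 mm and grips with 20 to 120 N. Pads are 22 mm wide; open, the fingers measure 114 mm over their backs; the gripper's body (76 mm by 85 mm) begins 54 mm behind the grasp point. The pads swing forward as they close: fully open they stand 13 mm farther back than shut.
Start: joints at [1.061, 0.521, -0.036, 1.599, 0.021, 1.021, -0.113], TCP at [0.266, -0.566, 0.231] pointing down, gripper open.
Joint ranges: [-2.91, 2.91], [-0.3, 2.13], [-1.5, 1.42], [0.17, 2.43], [-1.26, 4.41], [0.16, 1.93], [-2.52, 2.52]. Speed limits (rad/s): [1.89, 1.89, 2.39, 2.39, 3.01, 3.01, 3.01].

## Interface

Orientations are given as [roll, pitch, yaw] about the fixed x, y, z axes, in that order (R = Rz(yaw) Ry(pitch) Rx(roll)).
In Python, from workcell import bot, eyes gives the robot as it stands. The module is installed in compiled form; this text tells all that it offers.
- The arm moves only by the shell command python3 -m jog 'ROWS' [FORCE]. ROWS is JSON, a list of rows, each an object with "delta_pos": the shift along the world's x, y, z in mm, a list of three; "spin": the turn about the world's z in rad; "claw": the closure, from 0 (fully open) to 1 (shut). In form: [{"delta_pos": [tx, ty, tz], "spin": spin, "claw": claw}, ...]. A call has 1 to 8 rows; each row is the pose to reach, as a shift and turn from the pose measured when the call began; what a row does not reach only later rows make up. A row lasts 1/10 s, in which the tool goes at most 50 mm and 8.59 degrees, less where a joint would pass 70% of its speed; a pose out of reach is approached as far as the arm can. A call with a gripper value outside its range is refused whole. The fingers move at their own pace and stop on an object; FORCE is the grip in N (left out, the last holds). Time passes only in rows, so rows that repeat a pose let the fingers close. It gives the time, the measured TCP pose, the force and the opening at its end, in the units of the state.
- bot.observe(): the state, without advancing time (a new reading comes with each control period).
- eyes.grab_frame(name): name is "side" or "top"; returns the picture (420x560x3 uint8, blue, green, red); there is no depth.
- eyes.camera_params(name): a dict with "fx", "fy", "cx", "cy" (pixels), "k1" (the pictures are not rectified: a ray, as slopes to the right and down, at radius r is drawn at 1 + k1 r^2 times it, then the intrinsics apply), "origin" and "attitude" of the camera in the world. Camera axes: x right, y up, looking along -z (the intrinsics and any distortion apply to the point x, -y, -z); pixel columns grow to the right and rows downward; lengths in m; the calibration is good to about 2 mm. A picture is of the moment at which its call begins. camera_params takes no time and is no camera call.
- bot.job_done(): hands the job in, once; it reports no verdict.
The state is a dict: "clock": time; "qpos": joint angles; "qd": joint speeds; "joint_efforts": joint torques, N m; "position": TCP position; "tool_rot": TCP orientation; "force": force on the tool from outside, world axes, zero at the start; "moment": the same for the moment, N m; "grip_width": finger opening in m.
Only numpy, scipy, OpenCV 4.12 (cv2) and the standard library are available. Lean on these libraries where they do the work, as an engineer would, in place of code of your own. Each camera call takes 0.05 s, during which the arm holds its last target. There are 200 camera calls.

## Working session

There is one attempt and no reset: what is moved stays moved. The work goes in short steps, Python scripts to look and compute and a shell command to move; the robot and the scene stay as the last step left them, time stands still between calls to the robot, and variables do not carry over. Pictures are saved under pics/ and viewed, about 8 in all and at most 12, crops included, and the job is handed in when it is done.

```bash
mkdir -p pics
cat > h.py <<'E'
import numpy as np, cv2
from workcell import bot, eyes
from scipy.spatial.transform import Rotation as R
def P(n):
    c=eyes.camera_params(n); a=np.array(c['attitude'],float)
    M=a if a.shape==(3,3) else R.from_euler('xyz',a).as_matrix() if a.size==3 else None
    return c,M,np.array(c['origin'],float)
def pix(n,p):
    c,M,o=P(n); q=(np.atleast_2d(p)-o)@M
    s=np.stack([q[:,0]/-q[:,2],-q[:,1]/-q[:,2]],1); s*=1+c['k1']*(s**2).sum(1,keepdims=True)
    return s*[c['fx'],c['fy']]+[c['cx'],c['cy']]
def ray(n,u,v):
    c,M,o=P(n); d=np.array([(u-c['cx'])/c['fx'],(v-c['cy'])/c['fy']]); s=d.copy()
    for _ in range(30): s=d/(1+c['k1']*(s@s))
    return o,M@np.array([s[0],-s[1],-1])
def atz(n,u,v,z):
    o,d=ray(n,u,v); return o+d*(z-o[2])/d[2]
def tri(a,b):
    (o1,d1),(o2,d2)=ray('top',*a),ray('side',*b)
    t=np.linalg.lstsq(np.stack([d1,-d2],1),o2-o1,rcond=None)[0]
    p,q=o1+t[0]*d1,o2+t[1]*d2
    return (p+q)/2,np.linalg.norm(p-q)
def crop(n,name,x0,y0,w,h,k,img=None):
    im=eyes.grab_frame(n) if img is None else img
    cv2.imwrite(f'pics/{name}.png',cv2.resize(im[y0:y0+h,x0:x0+w],None,fx=k,fy=k,interpolation=cv2.INTER_CUBIC))
E
python3 - <<'E'
from h import *
for n in('top','side'):
    print(eyes.camera_params(n)); im=eyes.grab_frame(n); cv2.imwrite(f'pics/{n}0.png',im)
a,b=cv2.imread('pics/top0.png'),cv2.imread('pics/side0.png')
print(bot.observe())
E
```

```text
{'fx': 438.2856704768452, 'fy': 438.2856704768452, 'cx': 277.6207575619335, 'cy': 209.20645800457655, 'k1': -0.11932460978684936, 'origin': array([0.4932545 , 0.0488648 , 1.00607412]), 'attitude': array([ 0.09405487, -0.03702962, -1.58335581])}
{'fx': 506.7709340492608, 'fy': 506.7709340492608, 'cx': 277.79126643257604, 'cy': 216.08223779004254, 'k1': 0.05899450599105685, 'origin': array([0.06765756, 0.66034208, 0.75810447]), 'attitude': array([ 8.66730265e-01, -1.02396029e-03, -2.47562047e+00])}
{'clock': 0.1, 'qpos': array([ 1.06079276,  0.5219636 , -0.03632324,  1.59995217,  0.02116721,
        1.02109191, -0.11281189]), 'qd': array([-0.00107722, -0.00072858,  0.00120923, -0.00189044,  0.0016651 ,
        0.00195563, -0.00033314]), 'joint_efforts': array([ 5.40793015e-03, -9.28500438e+01,  1.98496878e+00, -3.70534801e+01,
        1.81723380e-02,  5.35372543e-03, -1.00388304e-04]), 'position': array([ 0.26594687, -0.56525854,  0.23077718]), 'tool_rot': array([-3.14056210e+00,  4.62143680e-05,  4.39759959e-01]), 'force': array([-0.47635163, -0.01272712, -0.54457092]), 'moment': array([-0.05176146, -0.05821565,  0.02850205]), 'grip_width': 0.08542395580252779}
```

View pics/top0.png

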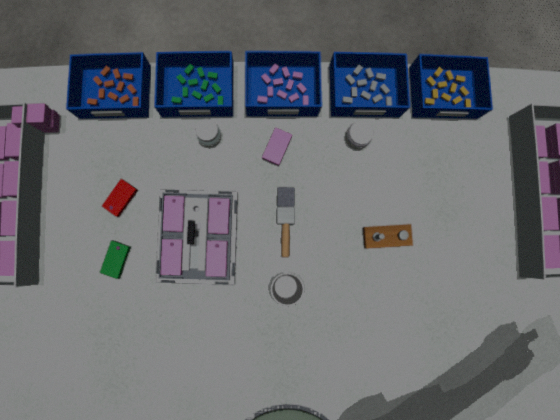

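View pics/side0.png

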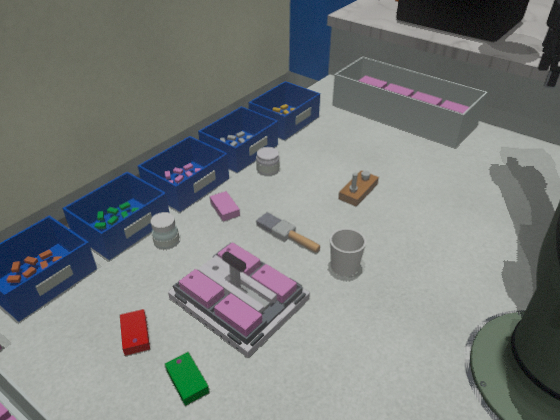

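The top view shows the carrier around (198,237), with its bar at (192,232) and a small hole near (195,208). The stand is at (388,237), and its pins at (378,237) and (404,236) are the only two I could confuse. I'll zoom in to tell them apart.

Run:
```python
from h import *
t,s=cv2.imread('pics/top0.png'),cv2.imread('pics/side0.png')
r=lambda im,x,y,w,h,W,H:cv2.resize(im[y:y+h,x:x+w],(W,H),interpolation=cv2.INTER_CUBIC)
a=np.hstack([r(t,150,180,100,110,300,330)[:300],r(t,355,215,65,50,390,300)])
b=np.hstack([r(s,160,230,155,125,372,300),r(s,330,160,53,50,318,300)])
cv2.imwrite('pics/c1.png',np.vstack([a,b]))
```

```text
(no output)
```

View pics/c1.png

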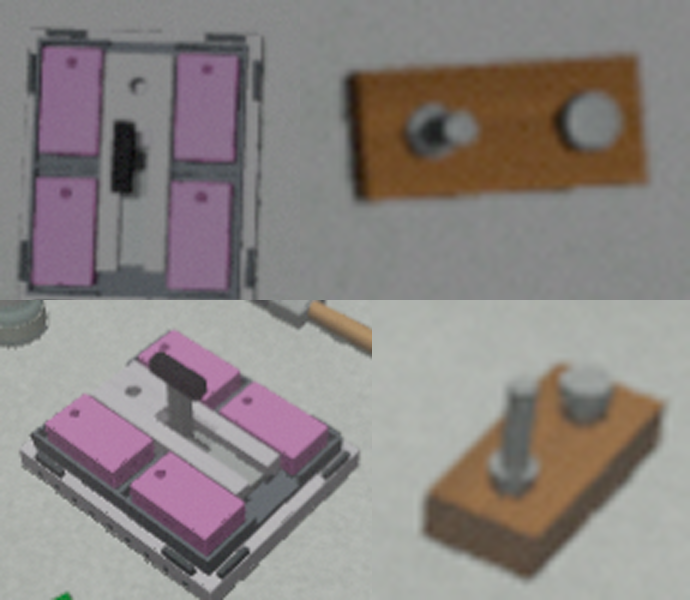

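The side crop shows the long pin with its collar and tall stem, standing at top (382,236), side (355,174). The other pin is the flat-headed short one, so I'll take the long pin. The hole is at top (196,208), side (215,268).

Run:
```python
from h import *
k=lambda u,v,x,y,s:((u+.5)/s-.5+x,(v+.5)/s-.5+y)
T=lambda u,v:k(u,v,150,180,3); S=lambda u,v:k(u,v-300,160,230,2.4)
TP=lambda u,v:k(u-300,v,355,215,6); SP=lambda u,v:k(u-372,v-300,330,160,6)
print('pintop',tri(TP(462,127),SP(523,383)),atz('top',*TP(462,127),.07),atz('side',*SP(523,383),.07))
print('collar',atz('top',*TP(432,130),.032),atz('side',*SP(514,470),.032))
print('short',tri(TP(591,120),SP(587,374)))
print('hole',tri(T(138,86),S(133,391)),atz('top',*T(138,86),.0455),atz('side',*S(133,391),.0455))
print('bar',atz('top',*T(124,157),.106),atz('side',*S(180,370),.106))
# yaw from spine/mould edges, stand edges
for a,b in [((102,152),(104,45)),((175,154),(173,52)),((99,270),(106,60)),((42,155),(46,46))]:
    d=atz('top',*T(*b),.045)-atz('top',*T(*a),.045); print('yaw',np.arctan2(d[1],d[0]))
print('stand', [atz('top',*TP(*q),.022).round(4) for q in[(358,72),(637,55),(650,182),(358,198)]])
for c in [(47,45),(245,52)]: print(atz('top',*T(*c),.045))
```

```text
pintop (array([ 0.52231969, -0.21178181,  0.06791827]), np.float64(0.002302264132180887)) [ 0.52129966 -0.21185772  0.07      ] [ 0.52181345 -0.20835756  0.07      ]
collar [ 0.52148137 -0.21087232  0.032     ] [ 0.51867562 -0.20376642  0.032     ]
short (array([ 0.5247868 , -0.26987163,  0.03866048]), np.float64(0.0016200743488375814))
hole (array([0.5880043 , 0.19338686, 0.04127169]), np.float64(0.0014003604482303472)) [0.58703735 0.19231132 0.0455    ] [0.58555885 0.1964899  0.0455    ]
bar [0.53248922 0.19267657 0.106     ] [0.52888566 0.19821855 0.106     ]
yaw -0.011613261762476955
yaw 0.021529935886811315
yaw -0.02898904383826856
yaw -0.025712817625672
stand [array([ 0.5442, -0.1856,  0.022 ]), array([ 0.5493, -0.295 ,  0.022 ]), array([ 0.5006, -0.2983,  0.022 ]), array([ 0.4965, -0.1842,  0.022 ])]
[0.61801353 0.25978607 0.045     ]
[0.61147366 0.11388319 0.045     ]
```

```bash
python3 -m jog '[{"delta_pos":[20,35,0],"spin":-0.1,"claw":0.5},{"delta_pos":[50,75,0],"spin":-0.22,"claw":0.5},{"delta_pos":[80,110,0],"spin":-0.33,"claw":0.5},{"delta_pos":[110,150,0],"spin":-0.44,"claw":0.5},{"delta_pos":[140,190,0],"spin":-0.44,"claw":0.5},{"delta_pos":[165,230,-10],"spin":-0.44,"claw":0.5},{"delta_pos":[195,270,-20],"spin":-0.44,"claw":0.5},{"delta_pos":[225,310,-40],"spin":-0.44,"claw":0.5}]' 40
python3 -m jog '[{"delta_pos":[15,20,-20],"spin":0,"claw":0.5},{"delta_pos":[30,45,-50],"spin":0,"claw":0.5},{"delta_pos":[30,45,-70],"spin":0,"claw":0.5},{"delta_pos":[30,45,-70],"spin":0,"claw":0.5},{"delta_pos":[30,45,-70],"spin":0,"claw":0.5}]'
```

```text
clock: 0.9
position: [0.4896, -0.2571, 0.1929]
tool_rot: [-3.141, -0.001, -0.0]
force: [1.6, -1.3, -0.5]
grip_width: 0.0426
clock: 1.4
position: [0.5193, -0.2127, 0.1233]
tool_rot: [-3.141, -0.001, -0.001]
force: [-0.0, -0.1, 0.7]
grip_width: 0.0426
```

Run:
```python
from h import *
r=lambda im,x,y,w,h,W,H:cv2.resize(im[y:y+h,x:x+w],(W,H),interpolation=cv2.INTER_CUBIC)
t,s=eyes.grab_frame('top'),eyes.grab_frame('side')
for n,im in(('top',t),('side',s)):
    p=bot.observe()['position']; print(n,pix(n,[p]),pix(n,[[.5215,-.2105,.07]]))
cv2.imwrite('pics/c2.png',np.hstack([r(t,340,200,80,80,400,400),r(s,325,115,80,100,400,500)[100:]]))
```

```text
top [[389.33623469 235.56383142]] [[380.96912256 235.66687571]]
side [[359.02987128 153.17552556]] [[355.3529255  173.04224209]]
```

View pics/c2.png

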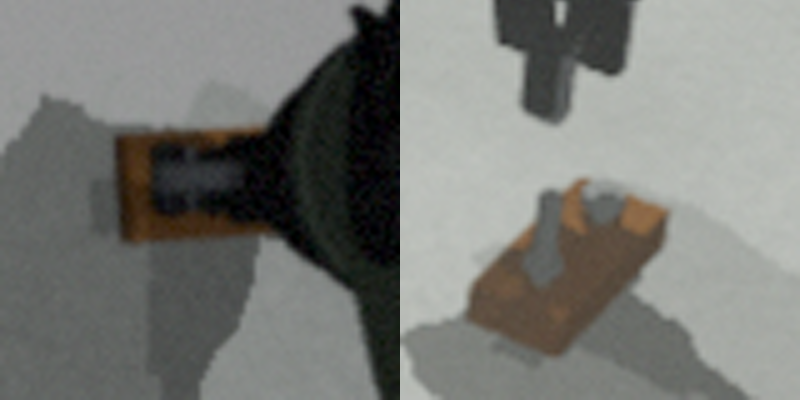

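The fingers are above the long pin, with the pin top at side crop (548,193) against a predicted (552,190). The alignment is fine, so I'll descend and grip.

```bash
python3 -m jog '[{"delta_pos":[2,2,-20],"spin":0,"claw":0.5},{"delta_pos":[2,2,-45],"spin":0,"claw":0.5},{"delta_pos":[2,2,-65],"spin":0,"claw":0.5},{"delta_pos":[2,2,-82],"spin":0,"claw":0.5},{"delta_pos":[2,2,-82],"spin":0,"claw":0.6},{"delta_pos":[2,2,-82],"spin":0,"claw":0.7},{"delta_pos":[2,2,-82],"spin":0,"claw":0.8},{"delta_pos":[2,2,-82],"spin":0,"claw":0.8}]' 40
python3 -m jog '[{"delta_pos":[0,0,0],"spin":0,"claw":1},{"delta_pos":[0,0,0],"spin":0,"claw":1},{"delta_pos":[0,0,0],"spin":0,"claw":1},{"delta_pos":[0,0,0],"spin":0,"claw":1}]' 40
```

```text
clock: 2.3
position: [0.5223, -0.2114, 0.0433]
tool_rot: [3.141, -0.004, -0.002]
force: [0.0, 0.4, 0.1]
grip_width: 0.0169
clock: 2.7
position: [0.5225, -0.2113, 0.0434]
tool_rot: [3.141, -0.005, -0.001]
force: [0.5, 1.2, 2.8]
grip_width: 0.0102
```

```bash
python3 -m jog '[{"delta_pos":[0,0,8],"spin":0,"claw":1},{"delta_pos":[0,0,18],"spin":0,"claw":1},{"delta_pos":[0,0,30],"spin":0,"claw":1},{"delta_pos":[0,0,50],"spin":0,"claw":1},{"delta_pos":[0,0,75],"spin":0,"claw":1},{"delta_pos":[0,0,100],"spin":0,"claw":1},{"delta_pos":[0,0,120],"spin":0,"claw":1},{"delta_pos":[0,0,120],"spin":0,"claw":1}]' 60
python3 -m jog '[{"delta_pos":[5,40,0],"spin":0,"claw":1},{"delta_pos":[12,85,0],"spin":0,"claw":1},{"delta_pos":[20,130,0],"spin":0,"claw":1},{"delta_pos":[28,175,0],"spin":0,"claw":1},{"delta_pos":[36,220,0],"spin":0,"claw":1},{"delta_pos":[42,265,0],"spin":0,"claw":1},{"delta_pos":[50,310,0],"spin":0,"claw":1},{"delta_pos":[58,350,0],"spin":0,"claw":1}]'
python3 -m jog '[{"delta_pos":[3,25,0],"spin":0,"claw":1},{"delta_pos":[6,55,-10],"spin":0,"claw":1},{"delta_pos":[6,55,-30],"spin":0,"claw":1},{"delta_pos":[6,55,-40],"spin":0,"claw":1},{"delta_pos":[6,55,-40],"spin":0,"claw":1},{"delta_pos":[6,55,-40],"spin":0,"claw":1}]'
```

```text
clock: 3.5
position: [0.5238, -0.2119, 0.167]
tool_rot: [3.139, -0.009, -0.002]
force: [-0.5, -1.1, -0.4]
grip_width: 0.01
clock: 4.3
position: [0.5815, 0.1404, 0.1673]
tool_rot: [3.14, -0.009, -0.001]
force: [-0.0, -0.5, -0.9]
grip_width: 0.0095
clock: 4.9
position: [0.5878, 0.1946, 0.1277]
tool_rot: [3.139, -0.009, -0.002]
force: [0.3, 0.0, -0.1]
grip_width: 0.0099
```

```bash
cat > look.py <<'E'
from h import *
import sys
r=lambda im,x,y,w,h,W,H:cv2.resize(im[y:y+h,x:x+w],(W,H),interpolation=cv2.INTER_CUBIC)
t,s=eyes.grab_frame('top'),eyes.grab_frame('side')
p=bot.observe()['position']; print(p)
for n in('top','side'): print(n,pix(n,[p-[0,0,.0393],p-[0,0,.0153]]).round(1))
cv2.imwrite(f'pics/{sys.argv[1]}.png',np.hstack([r(t,160,170,70,100,385,550),r(s,180,200,75,110,375,550)]))
E
python3 look.py c3
```

```text
[0.58806442 0.19485763 0.12819729]
top [[191.4 205.9]
 [189.5 204.7]]
side [[213.  250.5]
 [211.9 241.2]]
```

View pics/c3.png

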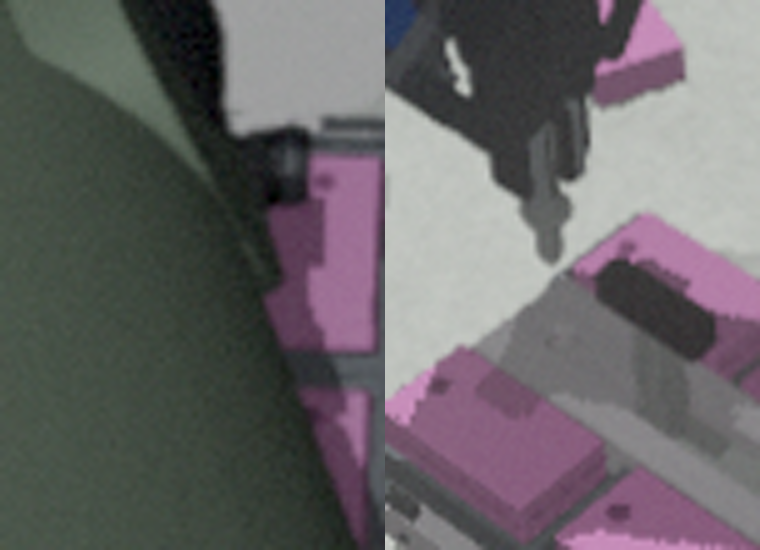

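The top view is blocked by the arm. In the side view the tip is at (212.8,251.6) against a predicted (213,250.5), and the hole at (215,268). I'll go closer and compare again.

```bash
python3 -m jog '[{"delta_pos":[0.5,-2,-10],"spin":0,"claw":1},{"delta_pos":[0.5,-2,-22],"spin":0,"claw":1},{"delta_pos":[0.5,-2,-30],"spin":0,"claw":1},{"delta_pos":[0.5,-2,-30],"spin":0,"claw":1},{"delta_pos":[0.5,-2,-30],"spin":0,"claw":1}]'
python3 - <<'E'
from h import *
ims=np.mean([eyes.grab_frame('side').astype(float) for _ in range(8)],0)
p=bot.observe()['position']; print(p)
print(pix('side',[p-[0,0,.0393],p-[0,0,.0153],[.5872,.1924,.0455]]).round(2))
cv2.imwrite('pics/c4.png',cv2.resize(np.clip(ims*1.3,0,255).astype(np.uint8)[225:285,185:245],None,fx=10,fy=10,interpolation=cv2.INTER_CUBIC))
E
```

```text
clock: 5.5
position: [0.5885, 0.1929, 0.0979]
tool_rot: [3.14, -0.01, -0.002]
force: [0.2, -0.1, 0.3]
grip_width: 0.01
[0.58867123 0.19290795 0.09838977]
[[214.69 260.92]
 [213.69 252.  ]
 [215.97 266.04]]
```

View pics/c4.png

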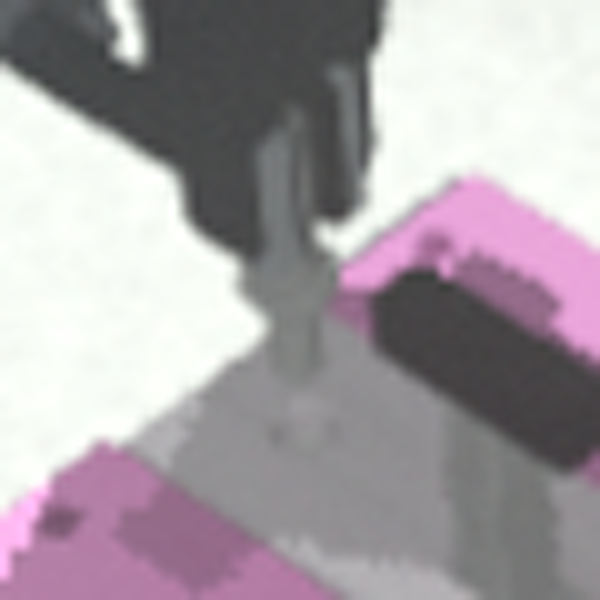

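The tip is about (214.4,261.8) and the hole centre about (214.9,267.3), so the pin is aligned to roughly 1 mm. I'll nudge it slightly towards the camera and descend in small steps, watching the force.

```bash
python3 -m jog '[{"delta_pos":[-0.4,0.5,-4],"spin":0,"claw":1},{"delta_pos":[-0.4,0.5,-8],"spin":0,"claw":1},{"delta_pos":[-0.4,0.5,-12],"spin":0,"claw":1},{"delta_pos":[-0.4,0.5,-14],"spin":0,"claw":1},{"delta_pos":[-0.4,0.5,-16],"spin":0,"claw":1},{"delta_pos":[-0.4,0.5,-18],"spin":0,"claw":1}]' 60
```

```text
clock: 6.5
position: [0.5883, 0.1934, 0.0802]
tool_rot: [3.14, -0.011, -0.002]
force: [-0.4, -0.4, -0.2]
grip_width: 0.01
```

```bash
python3 -m jog '[{"delta_pos":[0,0,-2],"spin":0,"claw":1},{"delta_pos":[0,0,-4],"spin":0,"claw":1},{"delta_pos":[0,0,-6],"spin":0,"claw":1},{"delta_pos":[0,0,-6],"spin":0,"claw":1}]'
```

```text
clock: 6.9
position: [0.5881, 0.1934, 0.0739]
tool_rot: [3.14, -0.01, -0.002]
force: [0.1, -0.2, -0.8]
grip_width: 0.0097
```

```bash
python3 -m jog '[{"delta_pos":[0,0,-2],"spin":0,"claw":1},{"delta_pos":[0,0,-4],"spin":0,"claw":1},{"delta_pos":[0,0,-6],"spin":0,"claw":1},{"delta_pos":[0,0,-6],"spin":0,"claw":1}]'
```

```text
clock: 7.3
position: [0.588, 0.1933, 0.0676]
tool_rot: [3.14, -0.01, -0.002]
force: [0.2, 0.6, 0.4]
grip_width: 0.0102
```

```bash
python3 -m jog '[{"delta_pos":[0,0,-2],"spin":0,"claw":1},{"delta_pos":[0,0,-4],"spin":0,"claw":1},{"delta_pos":[0,0,-6],"spin":0,"claw":1},{"delta_pos":[0,0,-7],"spin":0,"claw":1},{"delta_pos":[0,0,-7],"spin":0,"claw":1}]'
```

```text
clock: 7.8
position: [0.5881, 0.1934, 0.061]
tool_rot: [3.14, -0.01, -0.002]
force: [-2.9, -0.0, 8.2]
grip_width: 0.0103
```

Force rose to 8 N at TCP z 0.061, where I expected it to seat. I'll push a little more, then release and check.

```bash
python3 -m jog '[{"delta_pos":[0,0,-1],"spin":0,"claw":1},{"delta_pos":[0,0,-1.5],"spin":0,"claw":1},{"delta_pos":[0,0,-1.5],"spin":0,"claw":1}]'
python3 -m jog '[{"delta_pos":[0,0,0],"spin":0,"claw":0.7},{"delta_pos":[0,0,0],"spin":0,"claw":0.6},{"delta_pos":[0,0,0],"spin":0,"claw":0.6},{"delta_pos":[0,0,0],"spin":0,"claw":0.6},{"delta_pos":[0,0,15],"spin":0,"claw":0.6},{"delta_pos":[0,0,40],"spin":0,"claw":0.6},{"delta_pos":[0,0,75],"spin":0,"claw":0.6},{"delta_pos":[0,0,110],"spin":0,"claw":0.6}]'
python3 -m jog '[{"delta_pos":[0,-40,20],"spin":0,"claw":0.5},{"delta_pos":[0,-85,20],"spin":0,"claw":0.5},{"delta_pos":[0,-130,20],"spin":0,"claw":0.5},{"delta_pos":[0,-170,20],"spin":0,"claw":0.5},{"delta_pos":[0,-200,20],"spin":0,"claw":0.5},{"delta_pos":[0,-220,20],"spin":0,"claw":0.5}]'
python3 - <<'E'
from h import *
av=lambda n:np.mean([eyes.grab_frame(n).astype(float) for _ in range(4)],0).astype(np.uint8)
t,s=av('top'),av('side')
r=lambda im,x,y,w,h,k:cv2.resize(im[y:y+h,x:x+w],None,fx=k,fy=k,interpolation=cv2.INTER_CUBIC)
cv2.imwrite('pics/c5.png',np.hstack([r(t,150,182,100,110,4)[:440],r(s,190,225,60,73,6)[:438]][0:1]+[np.pad(r(s,190,225,60,73,6),((0,2),(0,0),(0,0)))]))
E
```

```text
clock: 8.1
position: [0.5884, 0.1935, 0.0608]
tool_rot: [3.14, -0.011, -0.002]
force: [-8.3, -2.5, 25.7]
grip_width: 0.0099
clock: 8.9
position: [0.5881, 0.1934, 0.173]
tool_rot: [3.14, -0.011, -0.002]
force: [-0.6, -0.0, -0.2]
grip_width: 0.0341
clock: 9.5
position: [0.588, -0.0295, 0.1942]
tool_rot: [3.139, -0.012, -0.005]
force: [0.3, -0.2, 1.0]
grip_width: 0.0428
```

View pics/c5.png

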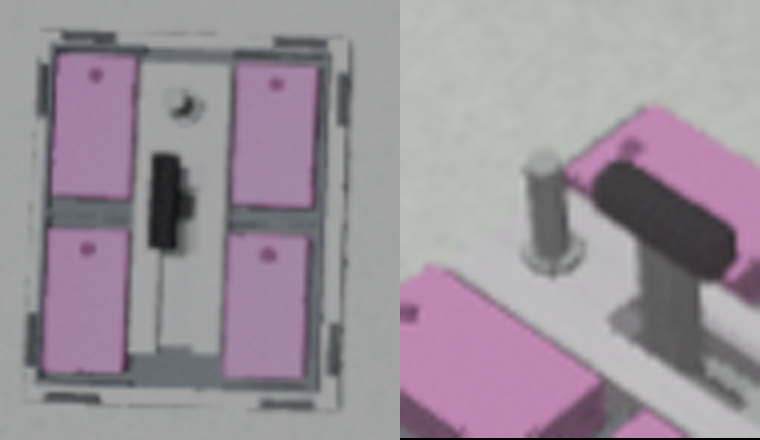

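The pin is seated with its collar flush on the spine, at side crop (552,255). The bar is at top crop (165,201), and the moulds are in their pockets. Next I'll work out the bar's position and yaw.

Run:
```python
from h import *
T=lambda u,v:((u+.5)/4-.5+150,(v+.5)/4-.5+182)
S=lambda u,v:((u-400+.5)/6-.5+190,(v+.5)/6-.5+225)
f=lambda a,b,z:np.arctan2(*(atz('top',*T(*b),z)-atz('top',*T(*a),z))[[1,0]])
print('edges',f((40,382),(52,45),.036),f((318,388),(328,55),.036),f((328,55),(52,45),.036)-np.pi/2)
print('spine',f((221,355),(230,62),.0455),'moulds',f((130,375),(137,55),.048),f((305,378),(318,65),.048))
print('bar',f((164,250),(166,153),.106),atz('top',*T(165,201),.106),atz('side',*S(662,215),.106))
print('pintop',atz('top',*T(181,102),.0875),atz('side',*S(545,164),.0875))
```

```text
edges -0.027378447745166793 -0.03411742860094155 -0.04573536579955717
spine -0.030197762003848064 moulds -0.01742565448839311 -0.04510279772073971
bar -0.01717645661836809 [0.53274765 0.19293436 0.106     ] [0.52834083 0.20274586 0.106     ]
pintop [0.58550357 0.18771994 0.0875    ] [0.58532762 0.19573565 0.0875    ]
```

```bash
python3 -m jog '[{"delta_pos":[-10,40,0],"spin":-0.03,"claw":0.3},{"delta_pos":[-20,85,0],"spin":-0.03,"claw":0.3},{"delta_pos":[-30,125,0],"spin":-0.03,"claw":0.3},{"delta_pos":[-42,165,0],"spin":-0.03,"claw":0.3},{"delta_pos":[-50,200,0],"spin":-0.03,"claw":0.3},{"delta_pos":[-55.5,224.5,-20],"spin":-0.03,"claw":0.3},{"delta_pos":[-55.5,224.5,-40],"spin":-0.03,"claw":0.3},{"delta_pos":[-55.5,224.5,-40],"spin":-0.03,"claw":0.3}]' 100
python3 -m jog '[{"delta_pos":[0,0,0],"spin":0,"claw":0.3}]'
python3 - <<'E'
from h import *
t,s=eyes.grab_frame('top'),eyes.grab_frame('side')
r=lambda im,x,y,w,h,k:cv2.resize(im[y:y+h,x:x+w],None,fx=k,fy=k,interpolation=cv2.INTER_CUBIC)
p=bot.observe()['position'];print(pix('side',[p,[.5325,.195,.106]]))
cv2.imwrite('pics/c6.png',r(s,185,190,90,90,6))
E
```

```text
clock: 10.7
position: [0.5311, 0.1998, 0.1512]
tool_rot: [3.139, -0.008, -0.028]
force: [0.5, 0.4, 1.1]
grip_width: 0.0593
clock: 10.8
position: [0.5313, 0.1996, 0.1517]
tool_rot: [3.138, -0.008, -0.028]
force: [0.6, -0.4, -0.6]
grip_width: 0.06
[[231.71160169 240.08509183]
 [234.40905578 257.00420459]]
```

View pics/c6.png

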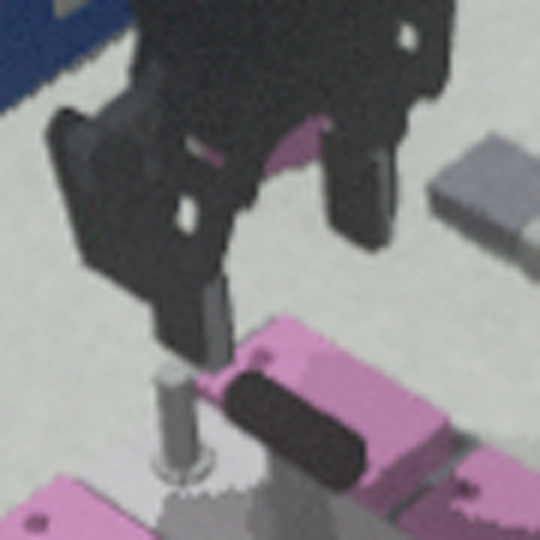

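The jaws straddle the bar, whose blob is at side (234,261) as predicted. The y position is 4.6 mm over, so I'll correct it, descend and close gently.

```bash
python3 -m jog '[{"delta_pos":[1,-4.5,-5],"spin":0,"claw":0.4},{"delta_pos":[1,-4.5,-25],"spin":0,"claw":0.5},{"delta_pos":[1,-4.5,-45],"spin":0,"claw":0.5},{"delta_pos":[1,-4.5,-60],"spin":0,"claw":0.5},{"delta_pos":[1,-4.5,-70],"spin":0,"claw":0.5},{"delta_pos":[1,-4.5,-71],"spin":0,"claw":0.5},{"delta_pos":[1,-4.5,-71],"spin":0,"claw":0.6}]' 30
python3 -m jog '[{"delta_pos":[0,0,0],"spin":0,"claw":0.65},{"delta_pos":[0,0,0],"spin":0,"claw":0.7},{"delta_pos":[0,0,0],"spin":0,"claw":0.75},{"delta_pos":[0,0,0],"spin":0,"claw":0.8},{"delta_pos":[0,0,0],"spin":0,"claw":0.9},{"delta_pos":[0,0,0],"spin":0,"claw":1},{"delta_pos":[0,0,0],"spin":0,"claw":1}]' 30
```

```text
clock: 11.6
position: [0.5327, 0.1949, 0.0814]
tool_rot: [3.139, -0.009, -0.029]
force: [0.5, -0.8, -0.4]
grip_width: 0.0342
clock: 12.3
position: [0.5328, 0.1951, 0.0815]
tool_rot: [3.139, -0.009, -0.029]
force: [0.1, 2.4, 2.2]
grip_width: 0.0135
```

```bash
python3 -m jog '[{"delta_pos":[0,0,0],"spin":0,"claw":1},{"delta_pos":[0,0,0],"spin":0,"claw":1},{"delta_pos":[0,0,1],"spin":0,"claw":1},{"delta_pos":[0,0,2],"spin":0,"claw":1},{"delta_pos":[0,0,4],"spin":0,"claw":1},{"delta_pos":[0,0,7],"spin":0,"claw":1},{"delta_pos":[0,0,10],"spin":0,"claw":1},{"delta_pos":[0,0,13],"spin":0,"claw":1}]' 110
python3 -m jog '[{"delta_pos":[0,0,5],"spin":0,"claw":1},{"delta_pos":[0,0,10],"spin":0,"claw":1},{"delta_pos":[0,0,15],"spin":0,"claw":1},{"delta_pos":[0,0,20],"spin":0,"claw":1},{"delta_pos":[0,0,25],"spin":0,"claw":1},{"delta_pos":[0,0,30],"spin":0,"claw":1},{"delta_pos":[0,0,30],"spin":0,"claw":1},{"delta_pos":[0,0,30],"spin":0,"claw":1}]'
python3 - <<'E'
from h import *
s=eyes.grab_frame('side')
cv2.imwrite('pics/c7.png',cv2.resize(s[160:360,130:350],None,fx=3,fy=3,interpolation=cv2.INTER_CUBIC))
print(bot.observe()['force'],bot.observe()['moment'])
E
```

```text
clock: 13.1
position: [0.5327, 0.195, 0.0947]
tool_rot: [3.139, -0.009, -0.029]
force: [-0.6, 0.1, -8.1]
grip_width: 0.0121
clock: 13.9
position: [0.5327, 0.195, 0.1247]
tool_rot: [3.139, -0.009, -0.029]
force: [0.4, 0.4, -8.2]
grip_width: 0.0116
[-0.17797386  0.43792957 -8.98442628] [-0.03987175  0.04117689  0.01037622]
```

View pics/c7.png

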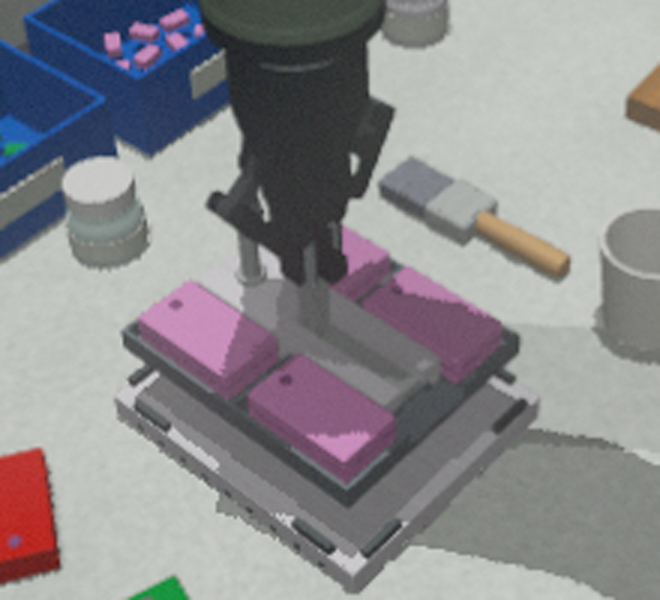

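The carrier is hanging level and clear of the plate, with the pin seated at crop (250,275) and about 8.5 N of load. I'll keep lifting.

```bash
python3 -m jog '[{"delta_pos":[0,0,6],"spin":0,"claw":1},{"delta_pos":[0,0,15],"spin":0,"claw":1},{"delta_pos":[0,0,26],"spin":0,"claw":1},{"delta_pos":[0,0,38],"spin":0,"claw":1},{"delta_pos":[0,0,50],"spin":0,"claw":1},{"delta_pos":[0,0,62],"spin":0,"claw":1},{"delta_pos":[0,0,72],"spin":0,"claw":1},{"delta_pos":[0,0,78],"spin":0,"claw":1}]'
python3 -m jog '[{"delta_pos":[0,0,2],"spin":0,"claw":1},{"delta_pos":[0,0,3],"spin":0,"claw":1},{"delta_pos":[0,0,3],"spin":0,"claw":1},{"delta_pos":[0,0,3],"spin":0,"claw":1},{"delta_pos":[0,0,3],"spin":0,"claw":1},{"delta_pos":[0,0,3],"spin":0,"claw":1},{"delta_pos":[0,0,3],"spin":0,"claw":1},{"delta_pos":[0,0,3],"spin":0,"claw":1}]'
python3 - <<'E'
from h import *
s=eyes.grab_frame('side')
cv2.imwrite('pics/c8.png',cv2.resize(s[120:360,120:360],None,fx=2.5,fy=2.5,interpolation=cv2.INTER_CUBIC))
o=bot.observe();print(o['clock'],o['position'],o['force'],abs(o['qd']).max())
E
```

```text
clock: 14.75
position: [0.5328, 0.1951, 0.2038]
tool_rot: [3.14, -0.009, -0.029]
force: [0.6, -0.2, -8.5]
grip_width: 0.0118
clock: 15.55
position: [0.5329, 0.1951, 0.2067]
tool_rot: [3.14, -0.009, -0.029]
force: [-0.1, 0.5, -8.0]
grip_width: 0.0117
15.6 [0.53282503 0.19509227 0.20671111] [-0.33764417 -0.99849165 -8.34291202] 0.0025864006538364997
```

View pics/c8.png

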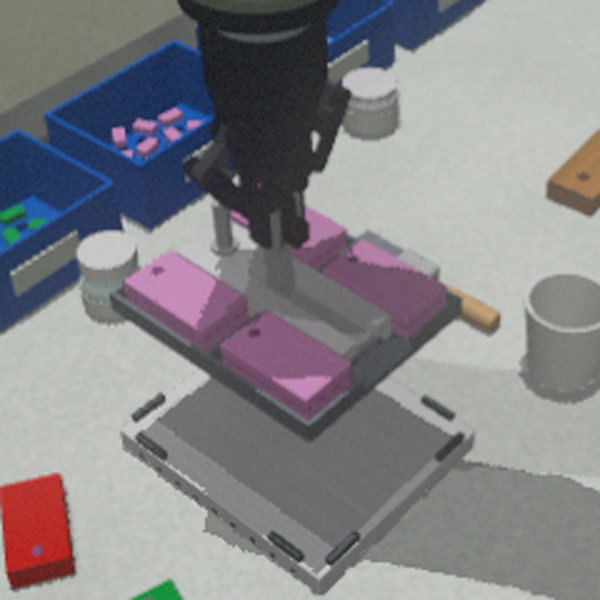

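The carrier hangs level about 125 mm up, with the pin seated at crop (222,245), all four moulds in place and the arm at rest. I'm handing in.

```bash
python3 -c "
from workcell import bot
print(bot.job_done())"
```

```text
the job is handed in; nothing more can be done
None
```

The job is handed in, at about 15.6 s on the robot's clock. The long lock pin is home through the spine and tongue, and the arm is holding the carrier by its T-handle about 125 mm above the plate.

- **Pin:** it stopped at the expected depth, with the wrist force peaking at 26 N as I pressed it home. The pictures show the collar sitting on the spine, both after release and during the lift.
- **Lift:** the last picture shows the carrier level, with all four moulds in their pockets. The hanging load read about 8.3 N, close to the stated 0.9 kg. The grip is set to 110 N and the arm was at rest.
- **Bystanders:** nothing on the bench was touched that I could see. I judged this by eye and did not measure it.
- **Disagreements:** the two cameras differed by 3–4 mm in y in most places (up to about 10 mm on rough bar and pin-top readings), so I aligned the pin in close side views and by force. The gripper also read about 2 mm less than the true width of the stem and bar, which I put down to the pads giving.

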